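# Lock the orange levelling screw of the plate-pouring table

## Task

The orange levelling screw of the agar-pouring table has just been set. Lock that setting: turn the orange wing nut clockwise (seen from above) until it is tight, its wings in line with the white marks beneath it, and let go. The brass screw through it must not turn along, and the blue wing nut is to be left as it is.

Things in the scene. Friction and masses are not known exactly. Their poses are not given: they have to be found in the camera images.
- orange_nut (a joint): orange flat-sided wing nut, 14 mm thick, 58 mm across the wing tips, 37 mm high, its top 78 mm above the work surface. Value in rad: 0 is tight on a hard stop, wings in line with two white marks on the black disc (76 mm wide) under it; a negative value is the clockwise angle (from above) still to turn, 0.7 to 1.25 at the start. Needs about 0.1 N m; stays where left
- orange_nut_grip (a point): point on the orange nut's vertical axis, 65 mm above the work surface, a good height to pinch it; turns with the nut: x along the wings, y across their thickness, z up. Below it a steel bush (28 mm wide, top at 41 mm) and the table's 240 x 280 mm aluminium slab (top at 35 mm). The orange nut is at either of the slab's two corners nearest the robot, the blue at the other
- orange_screw (a joint): brass adjusting screw, 10 mm across, its slotted end seen between the orange wings a few mm below their tops; rad, 0 as set, grows clockwise. Held by a stiff insert: it turns only above about 1 N m, as when the tight nut is forced on
- blue_wing (a point): point near the tip of one wing of the blue wing nut, 24 mm from its axis and 72 mm above the work surface; that nut has the same shape as the orange one, stands 200 mm from it and may point any way
Mind the look-alikes: they are no part of the job. What is shaped like the part that bears orange_nut but brown or turquoise is not meant.

How it is judged:
By the outcome, as a careful person would: the job done as asked, in the order asked, and still so for the second after the job is handed in, with the robot touching nothing.
It also fails if it takes over 32 s, if anything falls off the work surface, if the arm or the gripper's body presses on something with over 40 N, if the wrist force passes 120 N, or if a joint passes its speed limit or range.

## Robot

A 6-joint arm with a two-finger parallel gripper is mounted at the origin on the work surface. World frame = base frame: x ahead of the robot, y to its left, z up, the work surface at z = 0. Lengths are in m, angles in rad, forces in N, time in s.
With the tool pointing down it reaches from about 0.425 to 0.95 m from the base axis. Payload 3.5 kg.
Tool frame: the origin (TCP) lies midway between the tips of the shut fingers; the grasp point (between the pads) lies 19 mm behind it; z points along the fingers, y is the line along which they close (so a half turn about z gives the same grasp; the last joint's range is limited). The gripper opens to 85 mm and grips with 20 to 120 N. Pads are 22 mm wide; open, the fingers measure 114 mm over their backs; the gripper's body (76 mm by 85 mm) begins 54 mm behind the grasp point. The pads swing forward as they close: fully open they stand 13 mm farther back than shut.
Start: joints at [1.19, 0.286, 1.577, -0, 1.279, -0.15], TCP at [0.154, 0.657, 0.231] pointing down, gripper open.
Joint ranges: [-2.77, 2.77], [-0.9, 2.22], [0.21, 2.48], [-1.53, 4.67], [0.24, 2.81], [-2.84, 2.84]. Speed limits (rad/s): [2.79, 2.79, 3.14, 3.14, 3.14, 3.14].

## Interface

Orientations are given as a unit quaternion [x, y, z, w].
In Python, from plant import ctrl gives the robot as it stands. The module is installed in compiled form; this text tells all that it offers.
- The arm moves only by the shell command python3 -m inch 'ROWS' [FORCE]. ROWS is JSON, a list of rows, each a list of 5 numbers: the closure, from 0 (fully open) to 1 (shut), then the shift along the tool's x, y, z in m, then the turn about the tool's z in degrees. A call has 1 to 5 rows; each row is the pose to reach, as a shift and turn from the pose commanded when the call began, along the tool's axes at that moment; what a row does not reach only later rows make up. A row lasts 1/12 s, in which the tool goes at most 41.7 mm and 7.16 degrees, less where a joint would pass 70% of its speed; a pose out of reach is approached as far as the arm can. A call with a gripper value outside its range is refused whole. The fingers move at their own pace and stop on an object; FORCE is the grip in N (left out, the last holds). Time passes only in rows, so rows that repeat a pose let the fingers close. It gives the time, the measured TCP pose, the force, the opening and the grip force at its end, in the units of the state.
- ctrl.get_state(): the state, without advancing time (a new reading comes with each control period).
- ctrl.read_camera(name): name is "scene" or "side" or "wrist"; returns a dict with "pixels" (400x640x3 uint8, red, green, blue), "depth" (400x640 float32, m along the optical axis (not along the pixel's ray), 0 where there is no reading), "fx", "fy", "cx", "cy" (pixels), "xyz" and "rotation" of the camera in the world; the wrist camera has in their place "mount" (4x4, takes a point from camera to tool coordinates, whose origin is the TCP and whose axes are the flange's). Camera axes: x right, y down, z forward; pixel columns grow to the right and rows downward; lengths in m; the calibration is good to about 2 mm. A picture is of the moment at which its call begins: read the wrist's pose just before it.
- ctrl.sign_off(): hands the job in; it is judged then, once.
Trained networks look in a picture, given as the dict that the camera call returned (one of the last four; its "shot" number tells which), for a name from the list of things; names that differ only in an ending like _2 or _b are one class to them, and where a whole thing is asked for, a point or a joint stands for the part that bears it (a point fixed in the world has none). Each returns a list of dicts, best first, with "score" (0 to 1); they miss things now and then, are a little off and sometimes report something else, mostly with a low value. They report only what shows in the picture. A call takes as long as a camera call. They do not tell look-alikes from the thing itself.
- ctrl.spot_in(query, picture): "at" ([column, row] in pixels, amid what is visible of it).
- ctrl.tip_of(query, picture): "at" ([column, row] in pixels: a listed point, or the origin of a listed thing).
The state is a dict: "time": time; "qpos": joint angles; "dq": joint speeds; "joint_efforts": joint torques, N m; "eef_pos": TCP position; "tcp_rot": TCP orientation; "contact_force": force on the tool from outside, world axes, zero at the start; "wrist_torque": the same for the moment, N m; "opening": opening from 0.0 (shut) to 1.0 (fully open); "finger_force": force on a finger pad.
Only numpy, scipy, OpenCV 4.12 (cv2) and the standard library are available. Lean on these libraries where they do the work, as an engineer would, in place of code of your own. Each camera call takes 0.05 s, during which the arm holds its last target. There are 200 camera calls.

## Working session

There is one attempt and no reset: what is moved stays moved. The work goes in short steps, Python scripts to look and compute and a shell command to move; the robot and the scene stay as the last step left them, time stands still between calls to the robot, and variables do not carry over. Pictures are saved under pics/ and viewed, at most 10 in all, crops included, and the job is handed in when it is done.

```bash
mkdir -p pics; cat > h.py <<'E'
import numpy as np,cv2
from scipy.spatial.transform import Rotation as R
from plant import ctrl
def shot(n):
    s=ctrl.get_state(); p=ctrl.read_camera(n)
    if n=="wrist":
        T=np.eye(4);T[:3,:3]=R.from_quat(s["tcp_rot"]).as_matrix();T[:3,3]=s["eef_pos"]
        p["T"]=T@np.array(p["mount"])
    else:
        T=np.eye(4);r=np.array(p["rotation"]);T[:3,:3]=r if r.shape==(3,3) else R.from_quat(r).as_matrix();T[:3,3]=p["xyz"];p["T"]=T
    return p
def ray(p,u,v): return p["T"][:3,:3]@np.array([(u-p["cx"])/p["fx"],(v-p["cy"])/p["fy"],1.])
def atz(p,u,v,z):
    d=ray(p,u,v);o=p["T"][:3,3];return o+d*(z-o[2])/d[2]
def atd(p,u,v): return p["T"][:3,3]+ray(p,u,v)*p["depth"][int(round(v)),int(round(u))]
def cloud(p):
    v,u=np.mgrid[:400,:640];d=p["depth"]
    c=np.stack([(u-p["cx"])/p["fx"]*d,(v-p["cy"])/p["fy"]*d,d],-1)
    return c@p["T"][:3,:3].T+p["T"][:3,3]
def save(n,im): cv2.imwrite("pics/"+n,cv2.cvtColor(im,cv2.COLOR_RGB2BGR))
E
python3 - <<'E'
from h import *
np.set_printoptions(precision=4,suppress=True)
p=shot("scene");q=shot("side");s=ctrl.get_state()
print(s["time"],s["eef_pos"],s["tcp_rot"])
for n,c in(("scene",p),("side",q)):
    print(n,c["T"][:3,3])
    for k in("orange_nut","blue_wing"):
        for f in(ctrl.spot_in,ctrl.tip_of):
            for o in f(k,c)[:4]: print(k,f.__name__,o["at"],round(o["score"],2),atd(c,*o["at"]),atz(c,*o["at"],.065))
    for o in ctrl.tip_of("orange_nut_grip",c)[:3]: print("grip",o["at"],round(o["score"],2),atz(c,*o["at"],.065))
save("a.png",cv2.resize(np.vstack([p["pixels"],q["pixels"]]),(480,600),interpolation=cv2.INTER_AREA))
E
```

```text
0.1 [0.1542 0.6565 0.2301] [ 0.1152  0.9933 -0.001  -0.0003]
scene [ 1.0525 -0.2413  0.5218]
orange_nut call [204.8, 207.5] 0.92 [ 0.4453 -0.2082  0.066 ] [ 0.444  -0.2081  0.065 ]
orange_nut call [273.2, 240.1] 0.66 [ 0.557  -0.1284  0.0641] [ 0.5579 -0.1286  0.065 ]Traceback (most recent call last):
  File "<stdin>", line 9, in <module>
ValueError: it knows: blue_wing, orange_nut_grip
```

```bash
python3 - <<'E'
from h import *
np.set_printoptions(precision=4,suppress=True)
p=shot("scene");q=shot("side");s=ctrl.get_state()
print(s["time"],s["eef_pos"],s["tcp_rot"])
for n,c in(("scene",p),("side",q)):
    print(n,c["T"][:3,3])
    for o in ctrl.spot_in("orange_nut",c)[:4]: print("spot",o["at"],round(o["score"],2),atd(c,*o["at"]))
    for k in("orange_nut_grip","blue_wing"):
        for o in ctrl.tip_of(k,c)[:4]: print(k,o["at"],round(o["score"],2),atz(c,*o["at"],.065))
save("a.png",cv2.resize(np.vstack([p["pixels"],q["pixels"]]),(480,600),interpolation=cv2.INTER_AREA))
E
```

```text
0.25 [0.1542 0.6568 0.2306] [ 0.1151  0.9933 -0.0006 -0.0002]
scene [ 1.0525 -0.2413  0.5218]
spot [206.9, 205.5] 0.86 [ 0.4377 -0.204   0.0632]
spot [275.3, 241.7] 0.65 [ 0.5598 -0.1261  0.0626]
spot [270.1, 187.4] 0.57 [ 0.4418 -0.0989  0.0739]
orange_nut_grip [274.8, 234.9] 0.89 [ 0.5478 -0.1231  0.065 ]
orange_nut_grip [205.0, 202.3] 0.73 [ 0.4305 -0.2055  0.065 ]
orange_nut_grip [267.2, 186.6] 0.54 [ 0.4257 -0.1     0.065 ]
side [0.2503 0.3671 0.5441]
spot [394.2, 207.4] 0.6 [ 0.4125 -0.0878  0.0672]
spot [410.8, 173.7] 0.56 [ 0.4314 -0.1975  0.0596]
orange_nut_grip [389.9, 206.8] 0.75 [ 0.4202 -0.0868  0.065 ]
orange_nut_grip [340.4, 169.3] 0.66 [ 0.5493 -0.1233  0.065 ]
blue_wing [255.4, 233.5] 0.78 [0.5745 0.0977 0.065 ]
```

View pics/a.png

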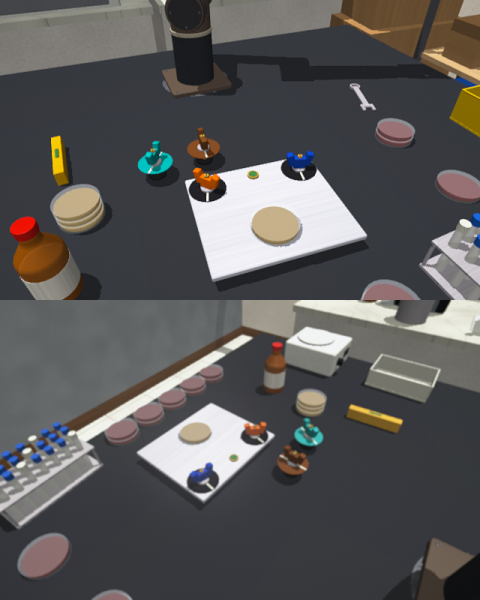

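Candidates in the scene image (full pixels): orange at (275,241) on the slab corner, turquoise at (206,205) and brown at (270,187), both standing off the slab. The orange one on the slab at about (0.549,-0.123) fits; I'll confirm it in an enlarged crop.

```bash
python3 - <<'E'
from h import *
np.set_printoptions(precision=4,suppress=True)
p=shot("scene");q=shot("side");w=shot("wrist");print(np.array(w["mount"]))
a=cv2.resize(p["pixels"][160:280,180:340],(800,600))
save("b.png",np.vstack([cv2.resize(p["pixels"][205:280,230:330],(400,300),interpolation=cv2.INTER_CUBIC),cv2.resize(q["pixels"][140:215,290:390],(400,300),interpolation=cv2.INTER_CUBIC)]))
for c in(p,q):
    X=cloud(c);h=cv2.cvtColor(c["pixels"],cv2.COLOR_RGB2HSV)
    m=(h[...,0]<14)&(h[...,1]>190)&(h[...,2]>130)&(abs(X[...,0]-.55)<.05)&(abs(X[...,1]+.123)<.05)&(X[...,2]>.045)
    P=X[m];print(m.sum(),P.mean(0),P.min(0),P.max(0))
    T=P[P[:,2]>.066];e,V=np.linalg.eigh(np.cov(T[:,:2].T));print(len(T),T.mean(0),e**.5,np.degrees(np.arctan2(V[1,1],V[0,1])))
    T=P[P[:,2]>.073];print(len(T),T)if len(T)<14 else print(T[::3])
E
```

```text
[[ 0.0006 -0.9622 -0.2722  0.0687]
 [ 1.      0.0002  0.0016  0.0001]
 [-0.0015 -0.2722  0.9622 -0.1434]
 [ 0.      0.      0.      1.    ]]
389 [ 0.5558 -0.1277  0.0627] [ 0.5293 -0.1461  0.0453] [ 0.5786 -0.103   0.0781]
141 [ 0.554  -0.1267  0.0719] [0.0041 0.0196] -142.16751176757649
[[ 0.5293 -0.1336  0.0748]
 [ 0.5372 -0.1341  0.0773]
 [ 0.536  -0.1294  0.0749]
 [ 0.5378 -0.1299  0.0745]
 [ 0.5396 -0.1334  0.0751]
 [ 0.5355 -0.1461  0.0739]
 [ 0.539  -0.1423  0.0755]
 [ 0.5406 -0.1368  0.075 ]
 [ 0.5389 -0.1425  0.0735]
 [ 0.543  -0.1389  0.0758]
 [ 0.5415 -0.1417  0.0735]
 [ 0.5448 -0.1381  0.0731]
 [ 0.564  -0.1164  0.076 ]
 [ 0.5681 -0.1191  0.0765]
 [ 0.5714 -0.1038  0.0742]
 [ 0.5707 -0.117   0.076 ]
 [ 0.5724 -0.1056  0.0737]
 [ 0.571  -0.1172  0.0744]
 [ 0.5736 -0.1134  0.0753]
 [ 0.5732 -0.1134  0.0731]
 [ 0.5764 -0.1099  0.0746]]
1 [ 0.5287 -0.1326  0.0744] [ 0.5287 -0.1326  0.0744] [ 0.5287 -0.1326  0.0744]
1 [ 0.5287 -0.1326  0.0744] [nan nan] nan
1 [[ 0.5287 -0.1326  0.0744]]<stdin>:10: RuntimeWarning: Degrees of freedom <= 0 for slice
  c *= np.true_divide(1, fact)
  c *= np.true_divide(1, fact)
```

View pics/b.png

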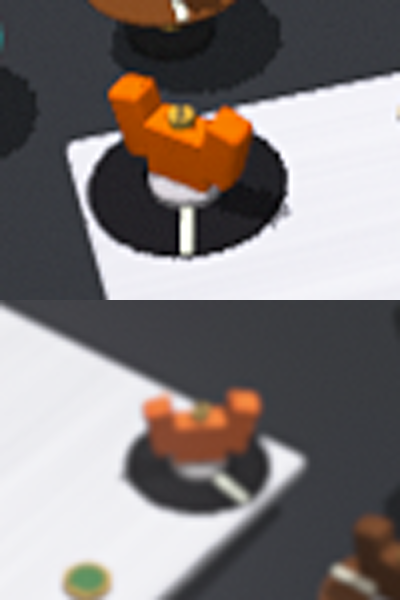

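The crop confirms it. The orange nut with the brass slotted screw stands on the slab corner's black disc, with its white mark at about (277,262) in scene pixels. Its wings lie along about 38° in the world frame. Next I move over it, bulging the path outwards to keep within reach.

```bash
python3 -m inch '[[0,-0.162,-0.121,0,-35],[0,-0.162,-0.121,0,-35],[0,-0.162,-0.121,0,-35],[0,-0.162,-0.121,0,-35],[0,-0.162,-0.121,0,-35]]' 
python3 -m inch '[[0,-0.05,-0.198,0,-16],[0,-0.05,-0.198,0,-16],[0,-0.05,-0.198,0,-16],[0,-0.05,-0.198,0,-16],[0,-0.05,-0.198,0,-16]]'
```

```text
time: 1.12
eef_pos: [0.2845, 0.5017, 0.2315]
tcp_rot: [-0.19, 0.982, 0.0, 0.0]
contact_force: [-0.0, -0.1, 0.7]
opening: 1.0
finger_force: 0.0
time: 1.53
eef_pos: [0.4023, 0.3377, 0.2317]
tcp_rot: [-0.322, 0.947, 0.0, 0.0]
contact_force: [1.3, 0.2, -0.4]
opening: 0.999
finger_force: 0.0
```

```bash
python3 -m inch '[[0,0.075,-0.195,0,0],[0,0.075,-0.195,0,0],[0,0.075,-0.195,0,0],[0,0.075,-0.195,0,0],[0,0.075,-0.195,0,0]]'
python3 -m inch '[[0,0.069,-0.187,0.05,0],[0,0.069,-0.187,0.05,0],[0,0.069,-0.187,0.05,0],[0,0.069,-0.187,0.05,0],[0,0.069,-0.187,0.05,0]]'
python3 -m inch '[[0,0.021,-0.075,0,0],[0,0.021,-0.075,0,0],[0,0.021,-0.075,0,0],[0,0.021,-0.075,0,0]]'
cat > m.py <<'E'
import sys
from h import *
np.set_printoptions(precision=4,suppress=True)
w=shot("wrist");X=cloud(w);h=cv2.cvtColor(w["pixels"],cv2.COLOR_RGB2HSV)
print(ctrl.get_state()["qpos"],ctrl.get_state()["eef_pos"],ctrl.get_state()["tcp_rot"])
for o in ctrl.tip_of("orange_nut_grip",w)[:2]: print("grip",o["at"],o["score"],atz(w,*o["at"],.065))
near=np.hypot(X[...,0]-.554,X[...,1]+.126)<.05
m=(h[...,0]<14)&(h[...,1]>170)&(h[...,2]>90)&near
for lo,hi in((.068,.09),(.074,.09)):
    P=X[m&(X[...,2]>lo)&(X[...,2]<hi)]
    if len(P)>5:
        r=cv2.minAreaRect((P[:,:2]*1000).astype(np.float32));b=cv2.boxPoints(r);e0=b[1]-b[0];e1=b[2]-b[1];e=e0 if np.hypot(*e0)>np.hypot(*e1) else e1
        ee,V=np.linalg.eigh(np.cov(P[:,:2].T));print(len(P),P.mean(0),r,"ang",np.degrees(np.arctan(e[1]/e[0])),np.degrees(np.arctan(V[1,1]/V[0,1])))
v,u=np.mgrid[:400,:640]
G=w["T"][:3,3]+((np.stack([(u-w["cx"])/w["fx"],(v-w["cy"])/w["fy"],np.ones_like(u)],-1)@w["T"][:3,:3].T)) *((.037-w["T"][2,3])/((np.stack([(u-w["cx"])/w["fx"],(v-w["cy"])/w["fy"],np.ones_like(u)],-1)@w["T"][:3,:3].T)[...,2:]))
rr=np.hypot(G[...,0]-.554,G[...,1]+.126)
k=((h[...,1]<60)&(h[...,2]>150)&(rr<.036)&(rr>.016)&(abs(X[...,2]-.036)<.004)).astype(np.uint8)
n,L,S,C=cv2.connectedComponentsWithStats(k)
for i in range(1,n):
    if S[i,4]>15:
        P=G[L==i];ee,V=np.linalg.eigh(np.cov(P[:,:2].T));print("mark",S[i,4],C[i],P.mean(0),ee**.5,np.degrees(np.arctan(V[1,1]/V[0,1])))
save(sys.argv[1],w["pixels"])
E
python3 m.py c.png
```

```text
time: 1.95
eef_pos: [0.4609, 0.1377, 0.2318]
tcp_rot: [-0.322, 0.947, -0.0, 0.001]
contact_force: [0.6, 1.0, 0.2]
opening: 1.0
finger_force: 0.0
time: 2.37
eef_pos: [0.5203, -0.053, 0.1812]
tcp_rot: [-0.321, 0.947, -0.0, 0.0]
contact_force: [0.3, 0.9, -0.6]
opening: 1.003
finger_force: 0.0
time: 2.7
eef_pos: [0.5494, -0.1248, 0.1813]
tcp_rot: [-0.32, 0.947, 0.0, -0.0]
contact_force: [-0.2, 0.5, 0.5]
opening: 1.002
finger_force: 0.0
[-0.4015  0.0876  1.901   0.0004  1.1538 -2.6264] [ 0.5489 -0.1233  0.1811] [-0.3211  0.947   0.0004 -0.0002]
grip [312.2, 198.2] 0.76 [ 0.554  -0.1238  0.065 ]
grip [472.3, 75.8] 0.68 [ 0.4183 -0.0895  0.065 ]
118 [ 0.5387 -0.1321  0.0758] ((550.410400390625, -123.36902618408203), (54.878990173339844, 12.774710655212402), 38.5850715637207) ang 38.58508 37.057442525321214
101 [ 0.5376 -0.1331  0.077 ] ((550.410400390625, -123.36902618408203), (54.878990173339844, 12.774710655212402), 38.5850715637207) ang 38.58508 36.65391662241801
mark 363 [278.5069 192.7218] [ 0.5737 -0.144   0.037 ] [0.0067 0.0169] 46.57189745920394
mark 111 [339.4054 171.5495] [ 0.529  -0.1153  0.037 ] [0.0013 0.0052] -16.91551446208459
```

View pics/c.png

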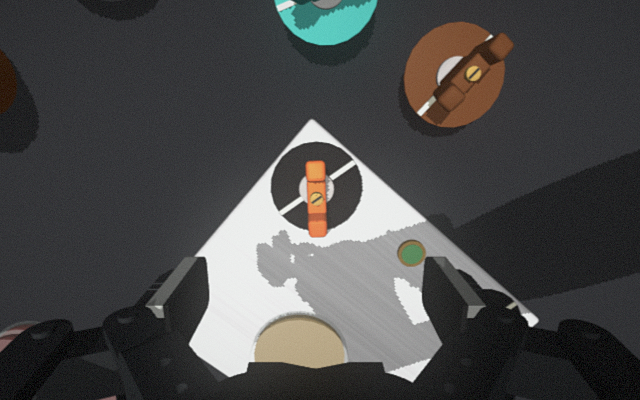

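The wrist view shows the orange nut, with wings running from (316,162) to (318,235), the brass screw at (317,198), and the white marks at (355,162) and (283,215). The brown and turquoise look-alikes are well clear.

```bash
python3 - <<'E'
from h import *
np.set_printoptions(precision=4,suppress=True)
w=shot("wrist");h=cv2.cvtColor(w["pixels"],cv2.COLOR_RGB2HSV).astype(int)
s=ctrl.get_state()
o=((h[...,0]<14)&(h[...,1]>190)&(h[...,2]>130)).astype(np.uint8);o[:,:290]=0;o[:,350:]=0;o[:140]=0;o[250:]=0
c=max(cv2.findContours(o,0,2)[0],key=cv2.contourArea)
print(cv2.boundingRect(c),cv2.minAreaRect(c))
print("screw .074",atz(w,316.5,198,.074))
x,y,W,H=cv2.boundingRect(c);ys,xs=np.nonzero(o)
top=atz(w,xs[ys<y+4].mean(),y,.078);bot=atz(w,xs[ys>y+H-5].mean(),y+H,.078);print(top,bot,(top+bot)/2,np.degrees(np.arctan2(*(top-bot)[1::-1])),np.linalg.norm(top-bot))
k=((h[...,1]<60)&(h[...,2]>150)).astype(np.uint8)
def arc(u0,u1,v0,v1):
    m=np.zeros_like(k);m[v0:v1,u0:u1]=k[v0:v1,u0:u1];vs,us=np.nonzero(m);return np.array([atz(w,a,b,.0365)for a,b in zip(us,vs)])
A=arc(333,352,160,182);B=arc(286,302,200,212)
print(len(A),len(B),A.mean(0),B.mean(0))
d=A.mean(0)-B.mean(0);print("mark ang",np.degrees(np.arctan2(d[1],d[0])))
r=R.from_quat(s["tcp_rot"]).as_matrix();print(s["eef_pos"],"xdir",np.degrees(np.arctan2(r[1,0],r[0,0])))
for t in([.5515,-.1242,.065],[.552,-.1255,.065]): print(r.T@(np.array(t)-[0,0,.019]-s["eef_pos"]))
E
```

```text
Traceback (most recent call last):
ValueError: max() iterable argument is empty
```

```bash
cat > n.py <<'E'
from h import *
np.set_printoptions(precision=4,suppress=True)
w=shot("wrist");h=cv2.cvtColor(w["pixels"],cv2.COLOR_RGB2HSV).astype(int)
s=ctrl.get_state();print(h[170,316],h[225,317])
o=((h[...,0]<20)&(h[...,1]>150)&(h[...,2]>100)).astype(np.uint8);o[:,:280]=0;o[:,360:]=0;o[:140]=0;o[250:]=0
c=max(cv2.findContours(o,0,2)[0],key=cv2.contourArea)
print(cv2.boundingRect(c),cv2.minAreaRect(c))
print("screw .074",atz(w,316.5,198,.074))
x,y,W,H=cv2.boundingRect(c);ys,xs=np.nonzero(o)
top=atz(w,xs[ys<y+4].mean(),y,.078);bot=atz(w,xs[ys>y+H-5].mean(),y+H,.078);print(top,bot,(top+bot)/2,np.degrees(np.arctan2(*(top-bot)[1::-1])),np.linalg.norm(top-bot))
k=((h[...,1]<60)&(h[...,2]>150)).astype(np.uint8)
def arc(u0,u1,v0,v1):
    m=np.zeros_like(k);m[v0:v1,u0:u1]=k[v0:v1,u0:u1];vs,us=np.nonzero(m);return np.array([atz(w,a,b,.0365)for a,b in zip(us,vs)])
A=arc(333,352,160,182);B=arc(286,302,200,212)
print(len(A),len(B),A.mean(0),B.mean(0))
d=A.mean(0)-B.mean(0);print("mark ang",np.degrees(np.arctan2(d[1],d[0])))
r=R.from_quat(s["tcp_rot"]).as_matrix();print(s["eef_pos"],"xdir",np.degrees(np.arctan2(r[1,0],r[0,0])))
for t in([.5515,-.1242,.065],[.552,-.1255,.065]): print(r.T@(np.array(t)-[0,0,.019]-s["eef_pos"]))
E
python3 n.py
```

```text
[ 16 157 229] [ 10 162 230]
(301, 159, 21, 76) ((311.30010986328125, 196.5050048828125), (75.35145568847656, 19.1190242767334), 88.56790161132812)
screw .074 [ 0.5491 -0.1201  0.074 ]
[ 0.5284 -0.1409  0.078 ] [ 0.572  -0.1056  0.078 ] [ 0.5502 -0.1233  0.078 ] -140.95468489897522 0.05613491880628163
114 49 [ 0.5239 -0.1138  0.0365] [ 0.5737 -0.1286  0.0365]
mark ang 163.47475845133835
[ 0.5486 -0.1216  0.1813] xdir -142.3605211358854
[-0.0007 -0.0039  0.1353]
[-0.0003 -0.0052  0.1353]
```

```bash
python3 -m inch '[[0,0,0,0,-1],[0,0,0,0,-1],[0,0,0,0,-1]]' 40; python3 -c "
from h import *
for i in range(3):
    w=shot('wrist');s=ctrl.get_state();r=R.from_quat(s['tcp_rot']).as_matrix();print(s['eef_pos'],np.degrees(np.arctan2(r[1,0],r[0,0])),r.T@(np.array([.5503,-.1233,.066])-[0,0,.019]-s['eef_pos']))"
python3 n.py
```

```text
time: 3.15
eef_pos: [0.5489, -0.1221, 0.1815]
tcp_rot: [-0.331, 0.944, -0.0, 0.0]
contact_force: [0.2, -0.6, -0.5]
opening: 1.0
finger_force: 0.0
[ 0.54900299 -0.12227901  0.18152489] -141.38684033932475 [-0.00035774 -0.00157139  0.13452536]
[ 0.54902388 -0.12243339  0.18149858] -141.4040606792636 [-0.00043829 -0.00144093  0.13449899]
[ 0.5490299  -0.12260157  0.18143581] -141.41702632990672 [-0.00054573 -0.00131123  0.13443612]
[ 15 155 230] [ 11 164 229]
(303, 159, 20, 76) ((312.5, 196.5), (75.0, 19.0), 90.0)
screw .074 [ 0.5496 -0.1208  0.074 ]
[ 0.5286 -0.1411  0.078 ] [ 0.572  -0.1055  0.078 ] [ 0.5503 -0.1233  0.078 ] -140.55358954830282 0.056182506140543126
118 49 [ 0.5248 -0.1141  0.0365] [ 0.5745 -0.129   0.0365]
mark ang 163.35522279180174
[ 0.549  -0.1227  0.1814] xdir -141.42716835318544
[-0.001  -0.0027  0.1354]
[-0.0006 -0.004   0.1354]
```

```bash
python3 -m inch '[[0,0,-0.001,0.04,0],[0,0,-0.001,0.075,0],[0,0,-0.001,0.105,0],[0,0,-0.001,0.125,0],[0,0,-0.001,0.134,0]]' 
python3 -m inch '[[0.4,0,0,0,0],[0.6,0,0,0,0],[0.75,0,0,0,0],[0.85,0,0,0,0],[1,0,0,0,0]]' 40
python3 -m inch '[[1,0,0,0,0],[1,0,0,0,0],[1,0,0,0,0],[1,0,0,0,0]]'
python3 -c "
from h import *
s=ctrl.get_state();r=R.from_quat(s['tcp_rot']).as_matrix();print(s['eef_pos'],np.degrees(np.arctan2(r[1,0],r[0,0])),s['wrist_torque'],s['contact_force'])
save('d.png',shot('wrist')['pixels'])"
```

```text
time: 3.77
eef_pos: [0.5472, -0.1227, 0.0435]
tcp_rot: [-0.33, 0.944, 0.002, -0.002]
contact_force: [-0.9, 0.3, -0.4]
opening: 0.999
finger_force: 0.0
time: 4.18
eef_pos: [0.5509, -0.1242, 0.0492]
tcp_rot: [-0.33, 0.944, -0.001, 0.001]
contact_force: [-0.2, -0.5, -0.3]
opening: 0.302
finger_force: 0.0
time: 4.52
eef_pos: [0.5502, -0.1237, 0.0489]
tcp_rot: [-0.33, 0.944, -0.0, 0.0]
contact_force: [-1.8, 1.6, 5.9]
opening: 0.151
finger_force: 42.3
[ 0.55023452 -0.12370223  0.04887422] -141.44259585805733 [0.2720529  0.34199793 0.07299261] [-1.80317256  1.64245034  5.92307822]
```

View pics/d.png

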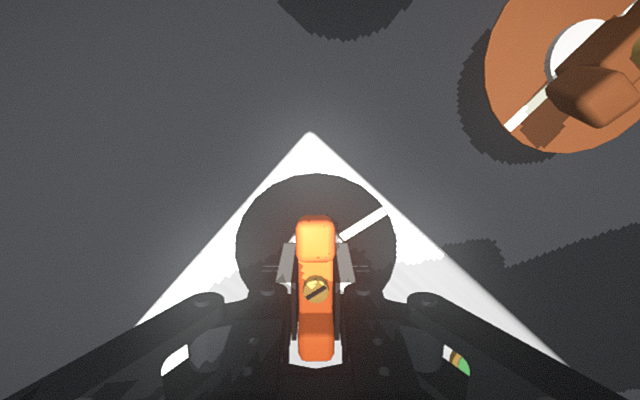

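The nut is pinched centrally between the pads, at about (315,290). Now I turn it clockwise.

```bash
cat > s.py <<'E'
from h import *
s=ctrl.get_state();r=R.from_quat(s['tcp_rot']).as_matrix();print(s['eef_pos'],"ang",np.degrees(np.arctan2(r[1,0],r[0,0]))+180,"tq",s['wrist_torque'],s['finger_force'])
E
python3 -m inch '[[1,0,0,0,7],[1,0,0,0,14],[1,0,0,0,21],[1,0,0,0,28],[1,0,0,0,34]]';python3 s.py
python3 -m inch '[[1,0,0,0,5],[1,0,0,0,9],[1,0,0,0,12],[1,0,0,0,14],[1,0,0,0,14]]';python3 s.py
python3 -m inch '[[1,0,0,0,0],[1,0,0,0,0],[1,0,0,0,0]]';python3 s.py
```

```text
time: 4.98
eef_pos: [0.5501, -0.1233, 0.0489]
tcp_rot: [-0.037, 0.999, 0.0, 0.0]
contact_force: [-2.2, 3.7, 6.8]
opening: 0.153
finger_force: 42.5
[ 0.55005713 -0.1233148   0.04888536] ang 4.241592957351941 tq [0.52554947 0.42848496 0.08327827] 42.509004286963545
time: 5.4
eef_pos: [0.55, -0.1231, 0.0489]
tcp_rot: [0.083, 0.997, 0.001, 0.0]
contact_force: [-3.3, 2.2, 6.7]
opening: 0.149
finger_force: 42.5
[ 0.55004079 -0.12312661  0.04886506] ang 350.46721369144166 tq [ 0.55364966  0.41954538 -0.10058135] 42.46175855717411
time: 5.65
eef_pos: [0.5501, -0.1231, 0.0489]
tcp_rot: [0.083, 0.997, 0.001, 0.0]
contact_force: [-1.8, 3.7, 8.2]
opening: 0.152
finger_force: 42.5
[ 0.55005462 -0.12311769  0.04887716] ang 350.5163699504003 tq [ 0.53549423  0.42817257 -0.03634698] 42.45922400395102
```

```bash

python3 -m inch '[[1,0,0,0,2],[1,0,0,0,4],[1,0,0,0,4]]' >/dev/null;python3 s.py
python3 -m inch '[[1,0,0,0,1],[1,0,0,0,1]]'>/dev/null;python3 s.py
python3 -m inch '[[1,0,0,0,1],[1,0,0,0,1]]'>/dev/null;python3 s.py
python3 -c "
from h import *
save('e.png',shot('wrist')['pixels'])"
```

```text
[ 0.55007174 -0.12308313  0.04887914] ang 346.47004497841766 tq [ 0.52559011  0.41342692 -0.14454727] 42.463099480264646
[ 0.55007159 -0.12308421  0.04888566] ang 345.5164212820943 tq [0.52412836 0.35227494 0.00268614] 42.460626090542064
[ 0.55005247 -0.12304989  0.04886561] ang 344.51874623700223 tq [ 0.53642462  0.43645966 -0.00476269] 42.461657817352716
```

View pics/e.png

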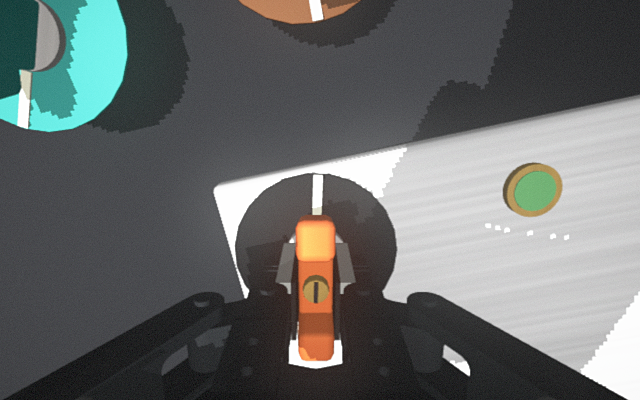

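The wings (column 315) now line up almost exactly with the mark (column 318), and no stop has been felt yet. I continue in 1° steps.

```bash

python3 -m inch '[[1,0,0,0,1],[1,0,0,0,1]]' >/dev/null;python3 s.py
python3 -m inch '[[1,0,0,0,0],[1,0,0,0,0]]' >/dev/null;python3 s.py
```

```text
[ 0.5500499  -0.12302676  0.04886957] ang 343.51992401052075 tq [0.58465501 0.36071268 0.02239053] 42.461681057052374
[ 0.5500554  -0.12303915  0.04886403] ang 343.52942284610486 tq [ 0.56561608  0.39915488 -0.00265791] 42.46404038466608
```

```bash
cat > s.py <<'E'
from h import *
L=[]
for i in range(4):
    s=ctrl.get_state();L.append([*s['wrist_torque'],s['joint_efforts'][5]]);ctrl.read_camera("side")
r=R.from_quat(s['tcp_rot']).as_matrix();print("ang",np.degrees(np.arctan2(r[1,0],r[0,0])),"tq",np.mean(L,0).round(3))
E
python3 s.py
python3 -m inch '[[1,0,0,0,1],[1,0,0,0,1]]' >/dev/null;python3 s.py
```

```text
ang 163.53171927602443 tq [ 0.577  0.395 -0.035 -0.023]
ang 162.54597392329703 tq [0.575 0.388 0.023 0.04 ]
```

```bash

python3 -m inch '[[1,0,0,0,1],[1,0,0,0,1]]' >/dev/null;python3 s.py; python3 -c "
from h import *
a=shot('wrist')['pixels'];save('f.png',cv2.resize(a[160:370,230:400],(510,600)[:2]))"
```

```text
ang 161.6649432158217 tq [0.631 0.374 0.383 0.398]
```

View pics/f.png

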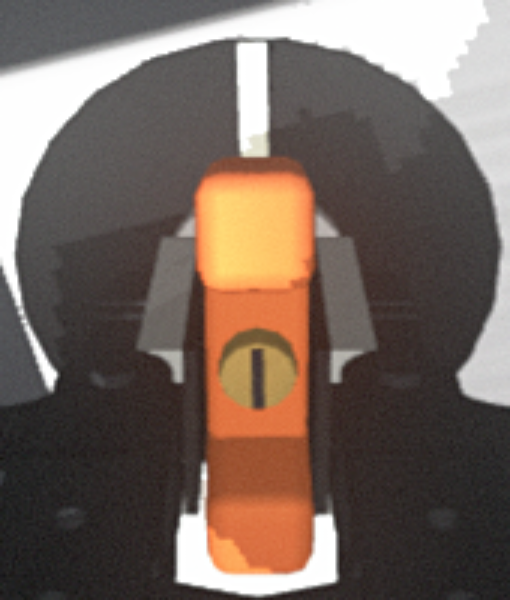

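The torque has risen to 0.38 N m, so the nut is on its stop. The mark (column 253) lines up with the wing (column 255) and the slot has not turned along. I release and rise.

```bash

python3 -m inch '[[0.7,0,0,0,0],[0.5,0,0,0,0],[0.3,0,0,0,0],[0.2,0,0,0,0],[0.1,0,0,0,0]]'
python3 -m inch '[[0,0,0,0,0],[0,0,0,-0.02,0],[0,0,0,-0.055,0],[0,0,0,-0.095,0],[0,0,0,-0.13,0]]'
python3 -m inch '[[0,0,0,0,0],[0,0,0,0,0],[0,0,0,0,0],[0,0,0,0,0]]'
python3 - <<'E'
from h import *
w=shot("wrist");save("g.png",cv2.resize(w["pixels"][110:270,220:420],(750,600)))
E
```

```text
time: 8.02
eef_pos: [0.5495, -0.1239, 0.0471]
tcp_rot: [0.16, 0.987, -0.0, -0.0]
contact_force: [-0.2, 0.6, 0.7]
opening: 0.85
finger_force: 0.0
time: 8.43
eef_pos: [0.5495, -0.1238, 0.1789]
tcp_rot: [0.16, 0.987, 0.0, -0.0]
contact_force: [-0.2, -0.7, -0.5]
opening: 1.001
finger_force: 0.0
time: 8.77
eef_pos: [0.5485, -0.1233, 0.1752]
tcp_rot: [0.16, 0.987, 0.0, -0.002]
contact_force: [0.5, 0.2, 1.0]
opening: 1.001
finger_force: 0.0
```

View pics/g.png

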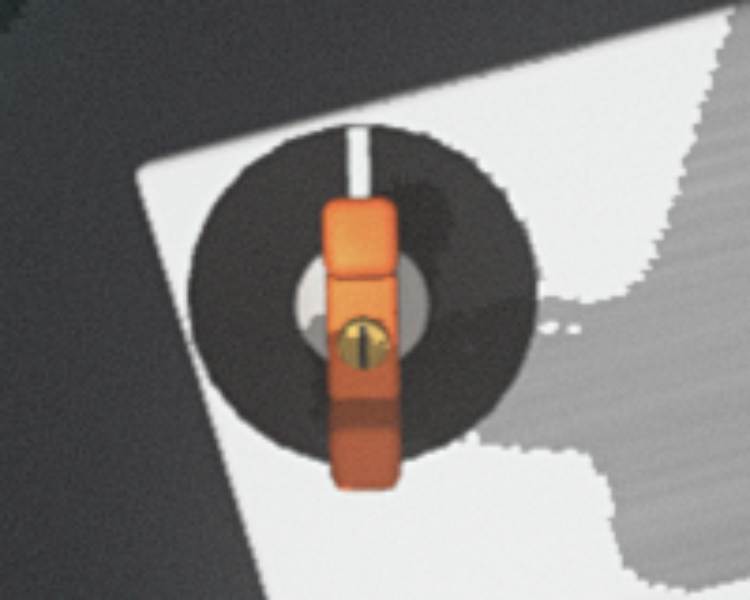

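The wings are in line with the mark (column 359 against the wing at 361), the slot is unmoved, and the robot is clear.

```bash
python3 -c "
from plant import ctrl
print(ctrl.sign_off())"
```

```text
the job is handed in; nothing more can be done
None
```

I turned the orange wing nut clockwise onto its stop, in line with the white marks, and released it; the brass screw showed no turn in the pictures, the blue nut was not touched, and the job is handed in.

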